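# Sweep the shaft collars off the rewinder deck into the catch tray

## Task

Clear the machine deck: sweep the three loose steel shaft collars along it with the fingers, over the deck's end and into the steel catch tray that stands against it. Only push them, do not pick them up, and leave the two cream guide rollers standing where they are.

Things in the scene. Friction and masses are not known exactly. Their poses are not given: they have to be found in the camera images.
- deck: fixed light-grey sheet-metal deck, 260 mm (its x) by 320 mm (its y), may be a little turned; origin at the centre of its underside on the bench, top surface 45 mm above it. Long sides (x = -130 and +130 mm) have a turned-up lip 3 mm thick, 6 mm higher than the top; the two ends (y = -160 and +160 mm) are open and flush.
- spindle (a point): top of the fixed black spindle stub in the middle of the deck: flange 36 mm in diameter and 5 mm high, shaft 16 mm in diameter; this point is 40 mm above the deck's top.
- tray: fixed open steel catch tray, outside 240 mm (its x, along the deck's end) by 120 mm (its y) by 40 mm high, walls 3 mm; origin at the centre of its underside on the bench. It stands against one of the two ends of the deck (either one; gap 2 mm), parallel to it, with its rim 5 mm below the deck's top.
- panel: fixed grey operator panel box with a black face, small buttons and a red mushroom button, 240 mm (its x) by 110 mm (its y), 49 mm high with its buttons; origin at the centre of its underside. It stands at the deck's other end (gap 7 mm); no part of the job.
- collar1_center (a point): centre (half-way up) of a loose steel shaft collar: a plain ring, 32 mm outside diameter, 16 mm bore, 14 mm high, about 65 g, lying flat on the deck with its axis (z) upright; it lies in the lane between the row of rollers and the deck's -x lip.
- collar2_center (a point): centre (half-way up) of a loose steel shaft collar: a plain ring, 32 mm outside diameter, 16 mm bore, 14 mm high, about 65 g, lying flat on the deck with its axis (z) upright; it lies in the lane between the row of rollers and the deck's +x lip, where there are two such collars one behind the other.
- collar3_center (a point): centre (half-way up) of a loose steel shaft collar: a plain ring, 32 mm outside diameter, 16 mm bore, 14 mm high, about 65 g, lying flat on the deck with its axis (z) upright; it lies in the lane between the row of rollers and the deck's +x lip, where there are two such collars one behind the other.
- roller1_center (a point): centre (half-way up) of a loose cream plastic guide roller with a black nut on top, 28 mm in diameter and 48 mm high, about 60 g, standing upright (z up) on the deck's middle line (the line through the spindle along the deck's y), one on either side of the spindle; to be left alone.
- roller2_center (a point): centre (half-way up) of a loose cream plastic guide roller with a black nut on top, 28 mm in diameter and 48 mm high, about 60 g, standing upright (z up) on the deck's middle line (the line through the spindle along the deck's y), one on either side of the spindle; to be left alone.

How it is judged:
At the end, for the whole second after the job is handed in: All three collars lie at rest (slower than 0.03 m/s) inside the catch tray: their centres within its walls and less than 36 mm above its underside. Both guide rollers are upright within 0.2 rad and within 20 mm of where they stood (x of collar1_center in the frame of tray between -0.117 and 0.117 m and y of collar1_center in the frame of tray between -0.057 and 0.057 m and z of each of collar1_center, collar2_center, collar3_center in the frame of tray below 0.036 m and linear speed of each of collar1, collar2, collar3 below 0.03 m/s and x of collar2_center in the frame of tray between -0.117 and 0.117 m and y of collar2_center in the frame of tray between -0.057 and 0.057 m and x of collar3_center in the frame of tray between -0.117 and 0.117 m and y of collar3_center in the frame of tray between -0.057 and 0.057 m and distance of each of roller1_center, roller2_center from where it was at the start of the episode below 0.02 m and angle between each of roller1_center, roller2_center's own z axis and vertical below 0.2 rad); the robot touches nothing.
It fails at once if a collar is lifted off the deck (its centre more than 20 mm above where it lay) (height (world z) of any of collar1_center, collar2_center, collar3_center above 0.072 m).
It fails at once if a guide roller is knocked over, lifted, or shifted by more than 20 mm (distance of any of roller1_center, roller2_center from where it was at the start of the episode above 0.02 m or angle between any of roller1_center, roller2_center's own z axis and vertical above 0.35 rad).
It also fails if it takes over 64 s, if anything falls off the work surface, if the arm or the gripper's body presses on something with over 40 N, if the wrist force passes 120 N, or if a joint passes its speed limit or range.

## Robot

A 7-joint arm with a two-finger parallel gripper is mounted at the origin on the work surface. World frame = base frame: x ahead of the robot, y to its left, z up, the work surface at z = 0. Lengths are in m, angles in rad, forces in N, time in s.
With the tool pointing down it reaches from about 0.425 to 0.925 m from the base axis. Payload 6.8 kg.
Tool frame: the origin (TCP) lies at the very end of the fingers, on their centre line; the grasp point (between the pads) lies 19 mm behind it (bot.grasp_offset is the distance from the TCP to the grasp point, in m); z points along the fingers, y is the direction in which the jaws open and shut (so a half turn about z gives the same grasp; the last joint's range is limited). The gripper opens to 85 mm and grips with 20 to 120 N. Pads are 22 mm wide; open, the fingers measure 114 mm over their backs; the gripper's body (76 mm by 85 mm) begins 54 mm behind the grasp point. The pads swing forward as they close: fully open they stand 13 mm farther back than shut.
Start: joints at [-0.108, 0.477, 0.022, 1.555, -0.011, 1.109, -0.083], TCP at [0.675, 0, 0.231] pointing down, gripper open.
Joint ranges: [-2.96, 2.96], [-0.34, 2.1], [-1.41, 1.46], [0.24, 2.44], [-1.37, 4.51], [0.17, 1.92], [-2.96, 2.96]. Speed limits (rad/s): [2.39, 2.39, 3.14, 3.14, 3.14, 3.14, 3.14].

## Interface

Orientations are given as a unit quaternion [w, x, y, z].
In Python, from station import monitor, cams, bot, finder gives the robot as it stands.
- The arm moves only by the tool jog_arm, never from a script. Its argument "plan" is a list of rows, each an object of numbers: "x", "y", "z": the shift along the tool's x, y, z as a fraction of full scale; "wx", "wy", "wz": the turn, a rotation vector about the tool's x, y, z as a fraction of full scale. A call has 1 to 12 rows; each row is the pose to reach, as a shift and turn from the pose measured when the call began, along the tool's axes at that moment, turning the shorter way round; what a row does not reach only later rows make up. Full scale, the value 1, is 20 cm for a shift and 180 degrees for a turn. A row lasts 1/12 s, in which the tool goes at most 41.7 mm and 7.16 degrees, less where a joint would pass 70% of its speed; a pose out of reach is approached as far as the arm can. A call with a number of a shift or a turn outside -1 to 1 is refused whole. A call with a gripper value outside its range is refused whole. "hand" is the opening, from -1 (shut) to 1 (fully open), set as the call begins (left out, the last holds). The fingers move at their own pace and stop on an object; "grip_force" is the grip in N (left out, the last holds). Time passes only in rows, so rows that repeat a pose let the fingers close. It gives the time, the measured TCP pose, the force and the opening at its end, in the units of the state.
- monitor.get_obs(): the state, without advancing time (a new reading comes with each control period).
- cams.read_camera(name): name is "scene" or "side" or "wrist"; returns the picture (480x640x3 uint8, red, green, blue); there is no depth.
- cams.get_calibration(name): a dict with "fx", "fy", "cx", "cy" (pixels), "extrinsics" (4x4, takes a point from world to camera coordinates). Camera axes: x right, y down, z forward; pixel columns grow to the right and rows downward; lengths in m; the calibration is good to about 2 mm. A picture is of the moment at which its call begins: read the wrist's pose just before it. get_calibration takes no time and is no camera call; for the wrist camera it gives the pose at the moment of the call.
- bot.hand_in(): hands the job in, once; it reports no verdict.
Trained networks look in the newest picture that a camera, given by its name, has taken for a name from the list of things; names that differ only in an ending like _2 or _b are one class to them, and where a whole thing is asked for, a point or a joint stands for the part that bears it (a point fixed in the world has none). Each returns a list of dicts, best first, with "confidence" (0 to 1); they miss things now and then, are a little off and sometimes report something else, mostly with a low value. They report only what shows in the picture. A call takes as long as a camera call.
- finder.find_in(camera, target): "bbox" ([left, top, width, height] in pixels, round what is visible of it).
- finder.place_of(camera, target): "location" ([column, row] in pixels: a listed point, or the origin of a listed thing).
The state is a dict: "t": time; "q": joint angles; "joint_vel": joint speeds; "joint_torque": joint torques, N m; "eef_pos": TCP position; "tool_rot": TCP orientation; "contact_force": force on the tool from outside, world axes, zero at the start; "torque": the same for the moment, N m; "gripper_width": opening from 0.0 (shut) to 1.0 (fully open).
Only numpy, scipy, OpenCV 4.12 (cv2) and the standard library are available. Lean on these libraries where they do the work, as an engineer would, in place of code of your own. Each camera call takes 0.05 s, during which the arm holds its last target. There are 200 camera calls.

## Working session

There is one attempt and no reset: what is moved stays moved. The work goes in short steps, Python scripts to look and compute and a tool call to move; the robot and the scene stay as the last step left them, time stands still between calls to the robot, and variables do not carry over. Pictures are saved under pics/ and viewed, about 8 in all and at most 12, crops included, and the job is handed in when it is done.

Besides the shell and the picture viewer there is one more tool, called after ">>>" by a JSON object that holds its "fn" and its "kwargs". jog_arm: Moves the arm, as the interface text tells. Shift numbers are shares of 20 cm and turn numbers shares of 180 degrees, none past 1 either way. Its arguments: {"type":"object","properties":{"plan":{"type":"array","items":{"type":"object","properties":{"x":{"type":"number","minimum":-1,"maximum":1},"y":{"type":"number","minimum":-1,"maximum":1},"z":{"type":"number","minimum":-1,"maximum":1},"wx":{"type":"number","minimum":-1,"maximum":1},"wy":{"type":"number","minimum":-1,"maximum":1},"wz":{"type":"number","minimum":-1,"maximum":1}}}},"hand":{"type":"number"},"grip_force":{"type":"number"}},"required":["plan"]}

```bash
mkdir -p pics; cat > h.py <<'E'
import numpy as np,cv2
from station import monitor,cams,bot,finder
def ray(cam,px,z):
    c=cams.get_calibration(cam);E=np.array(c["extrinsics"])
    d=np.array([(px[0]-c["cx"])/c["fx"],(px[1]-c["cy"])/c["fy"],1.])
    R,t=E[:3,:3],E[:3,3];o=-R.T@t;d=R.T@d
    return o+d*(z-o[2])/d[2]
def snap(cam,name):
    im=cams.read_camera(cam);cv2.imwrite(f"pics/{name}.png",np.ascontiguousarray(im[...,::-1]));return im
Z=dict(deck=0,spindle=.085,tray=0,panel=0,collar1_center=.052,collar2_center=.052,roller1_center=.069)
def locate(cam,names=Z):
    for n in names:
        for r in finder.place_of(cam,n)[:4]:
            print(cam,n,round(r["confidence"],2),np.round(r["location"],1),np.round(ray(cam,r["location"],Z[n]),4)[:2])
E
python3 - <<'E'
from h import *
o=monitor.get_obs();print(o)
for c in("scene","side"):
    snap(c,c+"0");locate(c)
E
```

```text
{'t': 0.0, 'q': array([-0.10808908,  0.47781597,  0.02234285,  1.55645511, -0.01149031,
        1.10928109, -0.08308976]), 'joint_vel': array([ 0.00233937, -0.00084786,  0.00082861, -0.00020228, -0.00157229,
        0.00178669,  0.00108295]), 'joint_torque': array([-5.45967814e-04, -5.96443820e+01,  1.60769675e+00, -2.81194621e+01,
        1.24063640e-02,  9.39900521e-03,  2.20753498e-05]), 'eef_pos': array([ 6.74410693e-01, -2.69233150e-05,  2.30313588e-01]), 'tool_rot': array([-5.93469130e-04,  7.07098556e-01,  7.07114413e-01, -6.97240382e-04]), 'contact_force': array([ 0.69606998, -0.07856397,  0.75016208]), 'torque': array([ 0.02163283,  0.05517723, -0.00094331]), 'gripper_width': 0.9993023670652202}
scene deck 0.9 [315.5 274.1] [0.5675 0.012 ]
scene spindle 0.75 [318.5 237.8] [0.5646 0.0185]
scene tray 0.69 [468.6 276.2] [0.5879 0.2451]
scene panel 0.76 [174.4 271.7] [ 0.5477 -0.2046]
scene collar1_center 0.84 [343.7 219.6] [0.5053 0.0598]
scene collar2_center 0.9 [251.2 285.2] [ 0.6167 -0.0798]
scene roller1_center 0.63 [249.1 249.9] [ 0.567  -0.0818]
scene roller1_center 0.43 [468.3 278.6] [0.6384 0.2213]
side deck 0.86 [328.  282.2] [0.5638 0.0175]
side deck 0.24 [307.3 277.9] [0.5962 0.0221]
side spindle 0.62 [327.  239.7] [0.5684 0.017 ]
side spindle 0.52 [246.3 393.6] [0.5539 0.2836]
side tray 0.63 [246.  391.7] [0.5866 0.2358]
side panel 0.77 [377.2 201.1] [ 0.5588 -0.2029]
side collar1_center 0.86 [356.  291.1] [0.5051 0.0638]
side collar2_center 0.51 [318.3 210.5] [ 0.6205 -0.0759]
side collar2_center 0.24 [326.9 239.6] [ 0.5816 -0.0173]
side roller1_center 0.98 [351.8 208.9] [ 0.5665 -0.0817]
```

View pics/scene0.png

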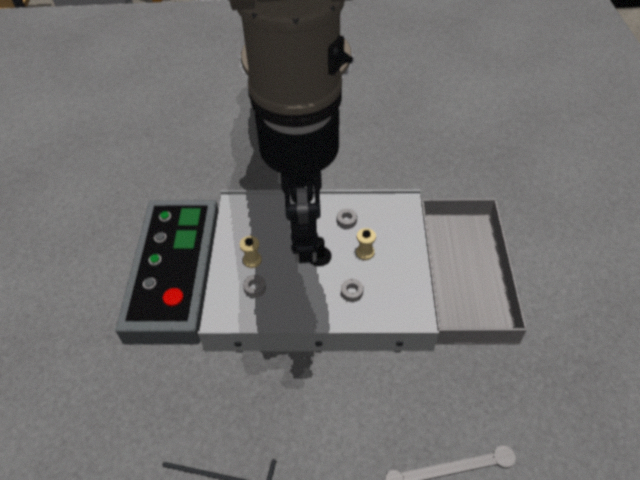

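View pics/side0.png

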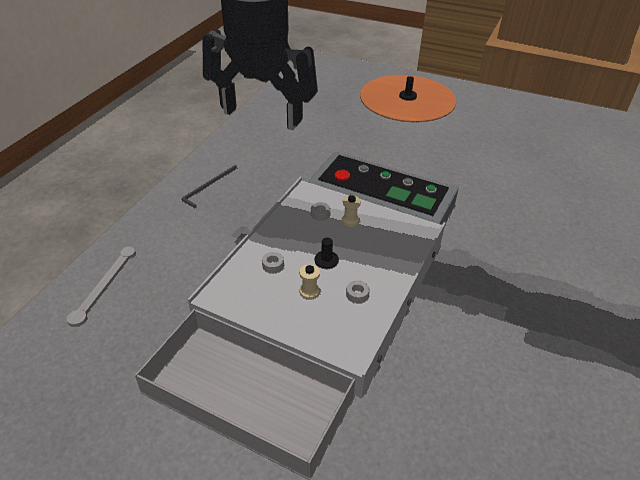

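The scene picture shows the tray at the deck's +y end (pixel 470,275) and the panel at the other. The collars are at about (346,218), (254,286) and (352,289), and the rollers at (251,252) and (366,244). The side view agrees: collars at (357,291), (319,211) and (273,262), with the collar at (254,286) partly in shadow in the scene picture. Next I triangulate these.

```bash
python3 - <<'E'
from h import *
P={"A":((346,219),(357,291.5),.052),"B":((254,286.5),(319.5,211.5),.052),"C":((352,290),(273,262.5),.052),"r-":((251,252),(351.5,211),.069),"r+":((366,245),(310,282),.069),"spin":((318.5,238),(327,239.5),.085),
}
for n,(a,b,z) in P.items(): print(n,np.round(ray("scene",a,z),4)[:2],np.round(ray("side",b,z),4)[:2])
for n,px in dict(nearL=(201,333),nearR=(437,332),farR=(422,193),farL=(221,193)).items(): print(n,np.round(ray("scene",px,.048),4)[:2])
for n,px in dict(panelend=(302,181),trayend=(191,302),trayend2=(364,376),pe2=(445,222)).items(): print(n,np.round(ray("side",px,.048),4)[:2])
E
```

```text
A [0.5044 0.0634] [0.5036 0.0639]
B [ 0.6192 -0.0759] [ 0.6178 -0.0744]
C [0.6347 0.0608] [0.6338 0.06  ]
r- [ 0.5709 -0.079 ] [ 0.5651 -0.0767]
r+ [0.57   0.0866] [0.5633 0.0886]
spin [0.565  0.0185] [0.5686 0.0166]
nearL [ 0.6862 -0.1458]
nearR [0.7066 0.1681]
farR [0.4552 0.1896]
farL [ 0.4321 -0.1316]
panelend [ 0.6791 -0.1427]
trayend [0.7026 0.1694]
trayend2 [0.45   0.1859]
pe2 [ 0.4281 -0.1365]
```

Both cameras agree to within about 2 mm. The deck is turned about 4° clockwise, with its centre near (0.567, 0.0175). I'll align the tool with the deck, nearly shut the fingers into a small cradle, and go behind the tray-side collar of the +x lane (C).

>>> {"fn": "jog_arm", "kwargs": {"plan": [{"x": 0.03,"y": -0.07,"z": 0.15,"wz": 0.0225},{"x": 0.06,"y": -0.14,"z": 0.3,"wz": 0.0225},{"x": 0.09,"y": -0.216,"z": 0.45,"wz": 0.0225},{"x": 0.09,"y": -0.216,"z": 0.6,"wz": 0.0225},{"x": 0.09,"y": -0.216,"z": 0.6,"wz": 0.0225},{"x": 0.09,"y": -0.216,"z": 0.6,"wz": 0.0225},{"x": 0.09,"y": -0.216,"z": 0.6,"wz": 0.0225},{"x": 0.09,"y": -0.216,"z": 0.6,"wz": 0.0225}], "hand": -0.62}}

```text
invalid input at $.plan[0]: expected keys x, y, z, wx, wy, wz
```

```bash
cat >> h.py <<'E'
a=np.radians(4.05);u=np.array([np.sin(a),np.cos(a)]);v=np.array([np.cos(a),-np.sin(a)]);S=np.array([.567,.0175])
def deckxy(p): d=np.array(p)[:2]-S; return np.round([d@v,d@u],4)
def st():
    from scipy.spatial.transform import Rotation as R
    o=monitor.get_obs();w,x,y,z=o["tool_rot"];M=R.from_quat([x,y,z,w]).as_matrix()
    print("t",o["t"],"deck xy",deckxy(o["eef_pos"]),"z",o["eef_pos"][2],"grip",o["gripper_width"],"F",np.round(o["contact_force"],1));print("tool x in deck",M[:2,0]@v,M[:2,0]@u, "zaxis",M[:,2])
E
python3 -c "
from h import *
st();snap('side','side1');snap('wrist','w1')"
```

```text
t 0.8 deck xy [ 0.109  -0.0098] z 0.23131107085395292 grip 0.9978211128720602 F [ 0.3  0.2 -0.1]
tool x in deck -0.07056818509851648 0.9975069569207476 zaxis [-1.87102492e-06  4.63316486e-05 -9.99999999e-01]
```

View pics/side1.png

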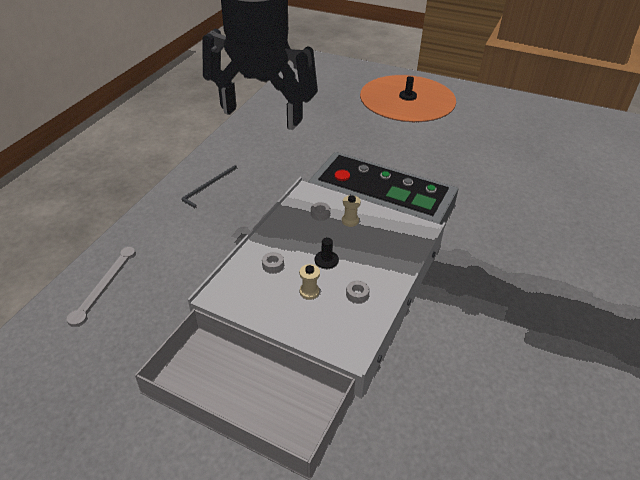

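The call was refused because every row needs all six keys, and the picture shows nothing has moved. Sending it again.

>>> {"fn": "jog_arm", "kwargs": {"plan": [{"x": 0.03,"y": -0.07,"z": 0.15,"wx": 0,"wy": 0,"wz": 0.0225},{"x": 0.06,"y": -0.14,"z": 0.3,"wx": 0,"wy": 0,"wz": 0.0225},{"x": 0.09,"y": -0.216,"z": 0.45,"wx": 0,"wy": 0,"wz": 0.0225},{"x": 0.09,"y": -0.216,"z": 0.6,"wx": 0,"wy": 0,"wz": 0.0225},{"x": 0.09,"y": -0.216,"z": 0.6,"wx": 0,"wy": 0,"wz": 0.0225},{"x": 0.09,"y": -0.216,"z": 0.6,"wx": 0,"wy": 0,"wz": 0.0225},{"x": 0.09,"y": -0.216,"z": 0.6,"wx": 0,"wy": 0,"wz": 0.0225},{"x": 0.09,"y": -0.216,"z": 0.6,"wx": 0,"wy": 0,"wz": 0.0225}], "hand": -0.62}}

```text
t: 1.57
eef_pos: [0.634, 0.0177, 0.1138]
tool_rot: [0.001, 0.732, 0.681, 0.002]
contact_force: [0.3, -0.7, -0.2]
gripper_width: 0.189
```

```bash
python3 -c "
from h import *
st();snap('side','side2')"
```

```text
t 1.5667 deck xy [0.0668 0.005 ] z 0.1137639765752233 grip 0.1893771043104713 F [ 0.3 -0.7 -0.2]
tool x in deck 0.0007066576806824831 0.9999995865487923 zaxis [ 4.31401722e-03  2.65252192e-04 -9.99990659e-01]
```

View pics/side2.png

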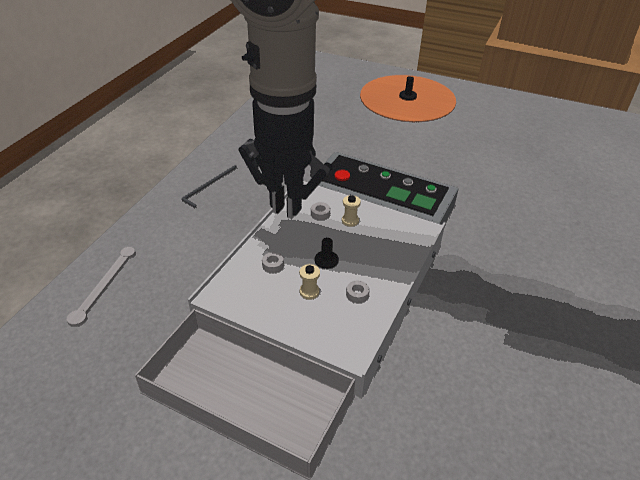

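The hand is over the lane behind collar C (tips at about pixel (285,212)). The finger knuckles stick out sideways at about (250,150) and (325,165), so I'll measure how far they clear the rollers.

```bash
python3 - <<'E'
from h import *
im=cv2.imread("pics/side2.png")[110:240,210:370];k=5
im=cv2.resize(im,None,fx=k,fy=k,interpolation=cv2.INTER_CUBIC)
im=cv2.convertScaleAbs(im,alpha=1.8,beta=25)
c=cams.get_calibration("side");E=np.array(c["extrinsics"])
o=monitor.get_obs()["eef_pos"]
for h,col in((0,(0,0,255)),(.03,(0,255,255)),(.045,(0,255,0)),(.06,(255,255,0)),(.073,(255,0,255))):
    pts=[]
    for l in np.arange(-.06,.061,.02):
        p=E[:3,:3]@(o+np.array([*(v*l),h]))+E[:3,3]
        q=(int((c["fx"]*p[0]/p[2]+c["cx"]-210)*k),int((c["fy"]*p[1]/p[2]+c["cy"]-110)*k));cv2.circle(im,q,4,col,-1);pts.append(q)
    cv2.line(im,pts[0],pts[-1],col,1)
cv2.imwrite("pics/crop2.png",im[:600])
E
```

```text
(no output)
```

View pics/crop2.png

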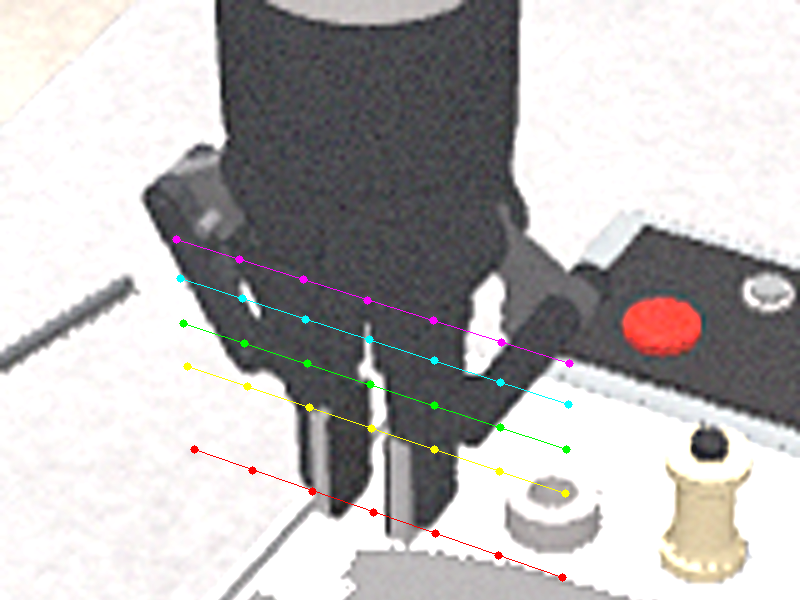

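At this opening the knuckles pass over the rollers' edge with about 10 mm to spare as long as the hand stays at x ≥ 64 mm from the middle line, which is acceptable. Going down now.

>>> {"fn": "jog_arm", "kwargs": {"plan": [{"x": 0,"y": 0,"z": 0.1,"wx": 0,"wy": 0,"wz": 0},{"x": 0,"y": 0,"z": 0.2,"wx": 0,"wy": 0,"wz": 0},{"x": 0,"y": 0,"z": 0.27,"wx": 0,"wy": 0,"wz": 0},{"x": 0,"y": 0,"z": 0.3,"wx": 0,"wy": 0,"wz": 0},{"x": 0,"y": 0,"z": 0.315,"wx": 0,"wy": 0,"wz": 0},{"x": 0,"y": 0,"z": 0.315,"wx": 0,"wy": 0,"wz": 0},{"x": 0,"y": 0,"z": 0.315,"wx": 0,"wy": 0,"wz": 0},{"x": 0,"y": 0,"z": 0.315,"wx": 0,"wy": 0,"wz": 0}]}}

```text
t: 2.28
eef_pos: [0.635, 0.0178, 0.0519]
tool_rot: [0.002, 0.732, 0.681, 0.002]
contact_force: [-0.0, 0.6, -0.7]
gripper_width: 0.187
```

```bash
python3 -c "
from h import *
st()"
```

```text
t 2.2833 deck xy [0.0678 0.0051] z 0.05190483373537444 grip 0.1874617241454443 F [-0.   0.6 -0.7]
tool x in deck 0.0008068533042960278 0.9999992034885904 zaxis [ 6.22637306e-03  5.27139007e-04 -9.99980477e-01]
```

>>> {"fn": "jog_arm", "kwargs": {"plan": [{"x": 0.03,"y": 0,"z": 0.005,"wx": 0,"wy": 0,"wz": 0},{"x": 0.06,"y": 0,"z": 0.005,"wx": 0,"wy": 0,"wz": 0},{"x": 0.09,"y": 0,"z": 0.005,"wx": 0,"wy": 0,"wz": 0},{"x": 0.12,"y": 0,"z": 0.005,"wx": 0,"wy": 0,"wz": 0},{"x": 0.15,"y": 0.005,"z": 0.005,"wx": 0,"wy": 0,"wz": 0},{"x": 0.18,"y": 0.01,"z": 0.005,"wx": 0,"wy": 0,"wz": 0},{"x": 0.21,"y": 0.015,"z": 0.005,"wx": 0,"wy": 0,"wz": 0},{"x": 0.24,"y": 0.02,"z": 0.005,"wx": 0,"wy": 0,"wz": 0},{"x": 0.27,"y": 0.025,"z": 0.005,"wx": 0,"wy": 0,"wz": 0},{"x": 0.3,"y": 0.03,"z": 0.005,"wx": 0,"wy": 0,"wz": 0},{"x": 0.33,"y": 0.03,"z": 0.005,"wx": 0,"wy": 0,"wz": 0},{"x": 0.36,"y": 0.03,"z": 0.005,"wx": 0,"wy": 0,"wz": 0}]}}

```text
t: 3.28
eef_pos: [0.6463, 0.0898, 0.051]
tool_rot: [0.002, 0.732, 0.681, 0.003]
contact_force: [-0.7, -1.0, 1.3]
gripper_width: 0.186
```

```bash
python3 -c "
from h import *
st();snap('side','side3')"
```

```text
t 3.2833 deck xy [0.074  0.0777] z 0.05100196681476081 grip 0.1859637140760395 F [-0.7 -1.   1.3]
tool x in deck 0.0008290074139689069 0.9999991437487404 zaxis [ 6.37710064e-03  5.58283643e-04 -9.99979510e-01]
```

View pics/side3.png

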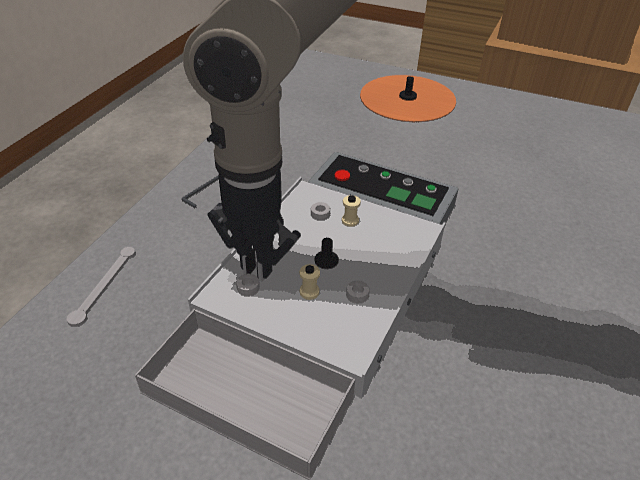

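Collar C is being pushed (pixel (248,283)) and both rollers are standing undisturbed at (310,281) and (351,210). Continuing over the end.

>>> {"fn": "jog_arm", "kwargs": {"plan": [{"x": 0.04,"y": 0,"z": 0,"wx": 0,"wy": 0,"wz": 0},{"x": 0.08,"y": 0,"z": 0,"wx": 0,"wy": 0,"wz": 0},{"x": 0.12,"y": 0,"z": 0,"wx": 0,"wy": 0,"wz": 0},{"x": 0.16,"y": 0,"z": 0,"wx": 0,"wy": 0,"wz": 0},{"x": 0.2,"y": 0,"z": 0,"wx": 0,"wy": 0,"wz": 0},{"x": 0.24,"y": 0,"z": 0,"wx": 0,"wy": 0,"wz": 0},{"x": 0.28,"y": 0,"z": 0,"wx": 0,"wy": 0,"wz": 0},{"x": 0.32,"y": 0,"z": 0,"wx": 0,"wy": 0,"wz": 0},{"x": 0.36,"y": 0,"z": 0,"wx": 0,"wy": 0,"wz": 0},{"x": 0.4,"y": 0,"z": 0,"wx": 0,"wy": 0,"wz": 0},{"x": 0.44,"y": 0,"z": 0,"wx": 0,"wy": 0,"wz": 0},{"x": 0.46,"y": 0,"z": 0,"wx": 0,"wy": 0,"wz": 0}]}}

```text
t: 4.33
eef_pos: [0.6526, 0.1857, 0.0512]
tool_rot: [0.001, 0.731, 0.683, 0.003]
contact_force: [0.5, 0.7, -0.9]
gripper_width: 0.192
```

>>> {"fn": "jog_arm", "kwargs": {"plan": [{"x": 0,"y": 0,"z": -0.15,"wx": 0,"wy": 0,"wz": 0},{"x": -0.05,"y": -0.01,"z": -0.3,"wx": 0,"wy": 0,"wz": 0},{"x": -0.2,"y": -0.02,"z": -0.45,"wx": 0,"wy": 0,"wz": 0},{"x": -0.4,"y": -0.03,"z": -0.45,"wx": 0,"wy": 0,"wz": 0},{"x": -0.6,"y": -0.04,"z": -0.45,"wx": 0,"wy": 0,"wz": 0},{"x": -0.8,"y": -0.05,"z": -0.45,"wx": 0,"wy": 0,"wz": 0},{"x": -1.0,"y": -0.05,"z": -0.45,"wx": 0,"wy": 0,"wz": 0},{"x": -1.0,"y": -0.05,"z": -0.45,"wx": 0,"wy": 0,"wz": 0},{"x": -1.0,"y": -0.05,"z": -0.45,"wx": 0,"wy": 0,"wz": 0}]}}

```text
t: 5.08
eef_pos: [0.6281, -0.0176, 0.1407]
tool_rot: [0.002, 0.733, 0.68, 0.003]
contact_force: [-0.0, 0.5, 1.3]
gripper_width: 0.189
```

```bash
python3 -c "
from h import *
st();snap('side','side4');locate('side',['collar1_center','collar2_center','roller1_center'])"
```

```text
t 5.0833 deck xy [ 0.0634 -0.0307] z 0.14065681199667013 grip 0.18922037727813734 F [-0.   0.5  1.3]
tool x in deck 0.00419032007975798 0.999989842414848 zaxis [ 0.00650669  0.00117673 -0.99997814]
side collar1_center 0.86 [357.8 290.8] [0.5031 0.0622]
side collar1_center 0.16 [379.6 200.1] [ 0.5393 -0.1422]
side collar2_center 0.69 [316.2 209.2] [ 0.6249 -0.0776]
side roller1_center 0.87 [350.8 207.1] [ 0.5695 -0.0853]
```

View pics/side4.png

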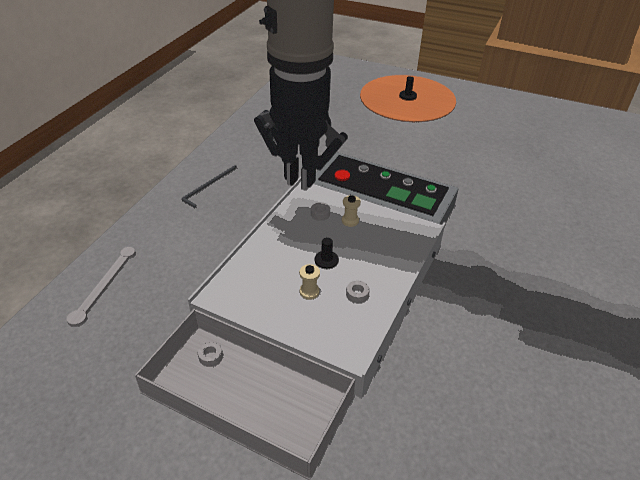

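Collar C lies flat in the tray at (210,352) and both rollers are unmoved. Next is collar B at (319,211).

>>> {"fn": "jog_arm", "kwargs": {"plan": [{"x": -0.15,"y": 0.005,"z": 0,"wx": 0,"wy": 0,"wz": 0},{"x": -0.3,"y": 0.005,"z": 0,"wx": 0,"wy": 0,"wz": 0},{"x": -0.45,"y": 0.005,"z": 0,"wx": 0,"wy": 0,"wz": 0},{"x": -0.5,"y": 0.005,"z": 0,"wx": 0,"wy": 0,"wz": 0},{"x": -0.5,"y": 0.005,"z": 0.1,"wx": 0,"wy": 0,"wz": 0},{"x": -0.5,"y": 0.005,"z": 0.2,"wx": 0,"wy": 0,"wz": 0},{"x": -0.5,"y": 0.005,"z": 0.3,"wx": 0,"wy": 0,"wz": 0},{"x": -0.5,"y": 0.005,"z": 0.38,"wx": 0,"wy": 0,"wz": 0},{"x": -0.5,"y": 0.005,"z": 0.43,"wx": 0,"wy": 0,"wz": 0},{"x": -0.5,"y": 0.005,"z": 0.445,"wx": 0,"wy": 0,"wz": 0},{"x": -0.5,"y": 0.005,"z": 0.445,"wx": 0,"wy": 0,"wz": 0},{"x": -0.5,"y": 0.005,"z": 0.445,"wx": 0,"wy": 0,"wz": 0}]}}

```text
t: 6.28
eef_pos: [0.6243, -0.1101, 0.0517]
tool_rot: [0.001, 0.73, 0.684, 0.004]
contact_force: [0.1, 0.3, -0.9]
gripper_width: 0.188
```

```bash
python3 -c "
from h import *
st()"
```

```text
t 6.2833 deck xy [ 0.0662 -0.1233] z 0.051671066591684814 grip 0.18839593686799 F [ 0.1  0.3 -0.9]
tool x in deck -0.005879118650910634 0.9999730304832671 zaxis [ 0.00750008  0.00392403 -0.99996417]
```

>>> {"fn": "jog_arm", "kwargs": {"plan": [{"x": 0.0,"y": -0.02,"z": 0,"wx": 0,"wy": 0,"wz": 0.002},{"x": 0.0,"y": -0.02,"z": 0,"wx": 0,"wy": 0,"wz": 0.002},{"x": 0.03,"y": -0.02,"z": 0,"wx": 0,"wy": 0,"wz": 0.002},{"x": 0.06,"y": -0.02,"z": 0,"wx": 0,"wy": 0,"wz": 0.002},{"x": 0.09,"y": -0.02,"z": 0,"wx": 0,"wy": 0,"wz": 0.002},{"x": 0.12,"y": -0.02,"z": 0,"wx": 0,"wy": 0,"wz": 0.002},{"x": 0.15,"y": -0.015,"z": 0,"wx": 0,"wy": 0,"wz": 0.002},{"x": 0.18,"y": -0.01,"z": 0,"wx": 0,"wy": 0,"wz": 0.002},{"x": 0.21,"y": -0.005,"z": 0,"wx": 0,"wy": 0,"wz": 0.002},{"x": 0.25,"y": 0,"z": 0,"wx": 0,"wy": 0,"wz": 0.002},{"x": 0.29,"y": 0.005,"z": 0,"wx": 0,"wy": 0,"wz": 0.002},{"x": 0.33,"y": 0.01,"z": 0,"wx": 0,"wy": 0,"wz": 0.002}]}}

```text
t: 7.28
eef_pos: [0.6307, -0.0434, 0.0519]
tool_rot: [0.001, 0.732, 0.682, 0.004]
contact_force: [-0.6, -0.4, 0.3]
gripper_width: 0.19
```

```bash
python3 -c "
from h import *
st();snap('side','side5');locate('side',['collar1_center','collar2_center','roller1_center'])
for r in finder.place_of('side','collar2_center'):
  print(deckxy(ray('side',r['location'],.052)))"
```

```text
t 7.2833 deck xy [ 0.0678 -0.0562] z 0.051895950992001484 grip 0.1903970652663989 F [-0.6 -0.4  0.3]
tool x in deck 0.0002446728066076971 0.9999892783388905 zaxis [ 0.00743596  0.00410743 -0.99996392]
side collar1_center 0.55 [357.8 291.8] [0.5024 0.064 ]
side collar2_center 0.56 [296.6 229.5] [ 0.6329 -0.0196]
side roller1_center 0.9 [351.3 209.3] [ 0.5669 -0.0805]
[ 0.0684 -0.0324]
```

Collar B is cradled, 24 mm ahead of the TCP and centred. Continuing.

>>> {"fn": "jog_arm", "kwargs": {"plan": [{"x": 0.04,"y": 0.005,"z": 0,"wx": 0,"wy": 0,"wz": 0},{"x": 0.08,"y": 0.01,"z": 0,"wx": 0,"wy": 0,"wz": 0},{"x": 0.12,"y": 0.015,"z": 0,"wx": 0,"wy": 0,"wz": 0},{"x": 0.16,"y": 0.02,"z": 0,"wx": 0,"wy": 0,"wz": 0},{"x": 0.2,"y": 0.02,"z": 0,"wx": 0,"wy": 0,"wz": 0},{"x": 0.24,"y": 0.02,"z": 0,"wx": 0,"wy": 0,"wz": 0},{"x": 0.28,"y": 0.02,"z": 0,"wx": 0,"wy": 0,"wz": 0},{"x": 0.32,"y": 0.02,"z": 0,"wx": 0,"wy": 0,"wz": 0},{"x": 0.36,"y": 0.02,"z": 0,"wx": 0,"wy": 0,"wz": 0},{"x": 0.4,"y": 0.02,"z": 0,"wx": 0,"wy": 0,"wz": 0},{"x": 0.44,"y": 0.02,"z": 0,"wx": 0,"wy": 0,"wz": 0},{"x": 0.48,"y": 0.02,"z": 0,"wx": 0,"wy": 0,"wz": 0}]}}

```text
t: 8.53
eef_pos: [0.6412, 0.0519, 0.0523]
tool_rot: [0.001, 0.732, 0.682, 0.004]
contact_force: [0.2, -0.5, -0.3]
gripper_width: 0.19
```

>>> {"fn": "jog_arm", "kwargs": {"plan": [{"x": 0.04,"y": 0,"z": 0,"wx": 0,"wy": 0,"wz": 0},{"x": 0.08,"y": 0,"z": 0,"wx": 0,"wy": 0,"wz": 0},{"x": 0.12,"y": 0,"z": 0,"wx": 0,"wy": 0,"wz": 0},{"x": 0.16,"y": 0,"z": 0,"wx": 0,"wy": 0,"wz": 0},{"x": 0.2,"y": 0,"z": 0,"wx": 0,"wy": 0,"wz": 0},{"x": 0.24,"y": 0,"z": 0,"wx": 0,"wy": 0,"wz": 0},{"x": 0.28,"y": 0,"z": 0,"wx": 0,"wy": 0,"wz": 0},{"x": 0.32,"y": 0,"z": 0,"wx": 0,"wy": 0,"wz": 0},{"x": 0.36,"y": 0,"z": 0,"wx": 0,"wy": 0,"wz": 0},{"x": 0.4,"y": 0,"z": 0,"wx": 0,"wy": 0,"wz": 0},{"x": 0.44,"y": 0,"z": 0,"wx": 0,"wy": 0,"wz": 0},{"x": 0.48,"y": 0,"z": 0,"wx": 0,"wy": 0,"wz": 0}]}}

```text
t: 9.53
eef_pos: [0.6481, 0.1484, 0.0528]
tool_rot: [0.001, 0.732, 0.682, 0.004]
contact_force: [1.3, -1.5, 0.6]
gripper_width: 0.189
```

```bash
python3 -c "
from h import *
st()"
```

```text
t 9.5333 deck xy [0.0717 0.1363] z 0.052762413228782695 grip 0.18907358403783392 F [ 1.3 -1.5  0.6]
tool x in deck 0.00031154192953171454 0.9999905708563214 zaxis [ 0.00727861  0.00382461 -0.9999662 ]
```

>>> {"fn": "jog_arm", "kwargs": {"plan": [{"x": 0.04,"y": 0,"z": 0,"wx": 0,"wy": 0,"wz": 0},{"x": 0.08,"y": 0,"z": 0,"wx": 0,"wy": 0,"wz": 0},{"x": 0.12,"y": 0,"z": 0,"wx": 0,"wy": 0,"wz": 0},{"x": 0.16,"y": 0,"z": 0,"wx": 0,"wy": 0,"wz": 0},{"x": 0.18,"y": 0,"z": 0,"wx": 0,"wy": 0,"wz": 0},{"x": 0.18,"y": 0,"z": 0,"wx": 0,"wy": 0,"wz": 0},{"x": 0.18,"y": 0,"z": -0.15,"wx": 0,"wy": 0,"wz": 0},{"x": 0.18,"y": 0,"z": -0.3,"wx": 0,"wy": 0,"wz": 0},{"x": 0.18,"y": 0,"z": -0.5,"wx": 0,"wy": 0,"wz": 0},{"x": 0.18,"y": 0,"z": -0.5,"wx": 0,"wy": 0,"wz": 0},{"x": 0.18,"y": 0,"z": -0.5,"wx": 0,"wy": 0,"wz": 0}]}}

```text
t: 10.45
eef_pos: [0.6519, 0.1837, 0.156]
tool_rot: [0.002, 0.732, 0.681, 0.007]
contact_force: [0.3, 0.1, -0.2]
gripper_width: 0.186
```

```bash
python3 -c "
from h import *
st()"
```

```text
t 10.45 deck xy [0.073  0.1718] z 0.1560323945731358 grip 0.1859847237513792 F [ 0.3  0.1 -0.2]
tool x in deck 0.0013025072055482853 0.9999792682704167 zaxis [ 0.0127702   0.00540106 -0.99990387]
```

>>> {"fn": "jog_arm", "kwargs": {"plan": [{"x": -0.12,"y": -0.1,"z": 0,"wx": 0.004,"wy": -0.002,"wz": 0},{"x": -0.24,"y": -0.2,"z": 0,"wx": 0.004,"wy": -0.002,"wz": 0},{"x": -0.36,"y": -0.3,"z": 0,"wx": 0.004,"wy": -0.002,"wz": 0},{"x": -0.48,"y": -0.4,"z": 0,"wx": 0.004,"wy": -0.002,"wz": 0},{"x": -0.6,"y": -0.5,"z": 0,"wx": 0.004,"wy": -0.002,"wz": 0},{"x": -0.72,"y": -0.6,"z": 0,"wx": 0.004,"wy": -0.002,"wz": 0},{"x": -0.86,"y": -0.705,"z": 0,"wx": 0.004,"wy": -0.002,"wz": 0},{"x": -0.86,"y": -0.705,"z": 0,"wx": 0.004,"wy": -0.002,"wz": 0},{"x": -0.86,"y": -0.705,"z": 0,"wx": 0.004,"wy": -0.002,"wz": 0},{"x": -0.86,"y": -0.705,"z": 0,"wx": 0.004,"wy": -0.002,"wz": 0},{"x": -0.86,"y": -0.705,"z": 0,"wx": 0.004,"wy": -0.002,"wz": 0}]}}

```text
t: 11.37
eef_pos: [0.4995, 0.0233, 0.1529]
tool_rot: [-0.0, 0.732, 0.682, 0.0]
contact_force: [0.5, 0.8, 0.4]
gripper_width: 0.193
```

```bash
python3 -c "
from h import *
st();snap('side','side6')
for r in finder.place_of('side','collar1_center'):
  print(r,deckxy(ray('side',r['location'],.052)))"
```

```text
t 11.3667 deck xy [-0.0677  0.001 ] z 0.1529058225567595 grip 0.1930206474562802 F [0.5 0.8 0.4]
tool x in deck 0.00015117811223420286 0.9999999358728848 zaxis [-2.21778819e-04  3.41205456e-04 -9.99999917e-01]
```

View pics/side6.png

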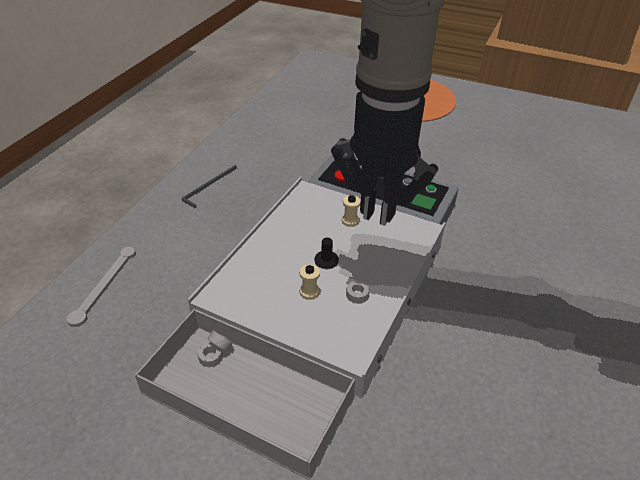

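Collar B is in the tray, leaning against C at (221,343), and the rollers are in place. I'll check B's height later. Now down behind collar A.

>>> {"fn": "jog_arm", "kwargs": {"plan": [{"x": 0,"y": 0,"z": 0.12,"wx": 0,"wy": 0,"wz": 0},{"x": 0,"y": 0,"z": 0.24,"wx": 0,"wy": 0,"wz": 0},{"x": 0,"y": 0,"z": 0.36,"wx": 0,"wy": 0,"wz": 0},{"x": 0,"y": 0,"z": 0.44,"wx": 0,"wy": 0,"wz": 0},{"x": 0,"y": 0,"z": 0.49,"wx": 0,"wy": 0,"wz": 0},{"x": 0,"y": 0,"z": 0.505,"wx": 0,"wy": 0,"wz": 0},{"x": 0,"y": 0,"z": 0.505,"wx": 0,"wy": 0,"wz": 0},{"x": 0,"y": 0,"z": 0.505,"wx": 0,"wy": 0,"wz": 0},{"x": 0,"y": 0,"z": 0.505,"wx": 0,"wy": 0,"wz": 0}]}}

```text
t: 12.22
eef_pos: [0.5005, 0.0236, 0.0529]
tool_rot: [0.0, 0.732, 0.682, 0.001]
contact_force: [0.1, 0.1, 0.7]
gripper_width: 0.192
```

```bash
python3 -c "
from h import *
st()"
```

```text
t 12.2167 deck xy [-0.0668  0.0014] z 0.052926216820391656 grip 0.19183288674629037 F [0.1 0.1 0.7]
tool x in deck -0.0003173722995106147 0.9999997086823547 zaxis [ 1.66479965e-03  5.78575637e-04 -9.99998447e-01]
```

>>> {"fn": "jog_arm", "kwargs": {"plan": [{"x": 0.03,"y": 0,"z": 0.005,"wx": 0,"wy": 0,"wz": 0},{"x": 0.06,"y": 0,"z": 0.01,"wx": 0,"wy": 0,"wz": 0},{"x": 0.1,"y": 0,"z": 0.01,"wx": 0,"wy": 0,"wz": 0},{"x": 0.14,"y": -0.005,"z": 0.01,"wx": 0,"wy": 0,"wz": 0},{"x": 0.18,"y": -0.01,"z": 0.01,"wx": 0,"wy": 0,"wz": 0},{"x": 0.22,"y": -0.015,"z": 0.01,"wx": 0,"wy": 0,"wz": 0},{"x": 0.26,"y": -0.02,"z": 0.01,"wx": 0,"wy": 0,"wz": 0},{"x": 0.3,"y": -0.025,"z": 0.01,"wx": 0,"wy": 0,"wz": 0},{"x": 0.34,"y": -0.025,"z": 0.01,"wx": 0,"wy": 0,"wz": 0},{"x": 0.38,"y": -0.025,"z": 0.01,"wx": 0,"wy": 0,"wz": 0},{"x": 0.42,"y": -0.025,"z": 0.01,"wx": 0,"wy": 0,"wz": 0},{"x": 0.46,"y": -0.025,"z": 0.01,"wx": 0,"wy": 0,"wz": 0}]}}

```text
t: 13.22
eef_pos: [0.502, 0.1165, 0.051]
tool_rot: [0.0, 0.732, 0.682, 0.001]
contact_force: [-0.7, -2.3, 1.3]
gripper_width: 0.191
```

```bash
python3 -c "
from h import *
st();snap('side','side7')
for r in finder.place_of('side','collar1_center'):
  print(r,deckxy(ray('side',r['location'],.052)))"
```

```text
t 13.2167 deck xy [-0.0719  0.0942] z 0.050975671528770236 grip 0.19126087847960346 F [-0.7 -2.3  1.3]
tool x in deck -0.0003446996748956775 0.9999997240021667 zaxis [ 1.58482483e-03  5.48130614e-04 -9.99998594e-01]
{'location': [335.9, 333.1], 'confidence': 0.58} [-0.072   0.1201]
```

Collar A is cradled and centred. Finishing the push and lifting clear.

>>> {"fn": "jog_arm", "kwargs": {"plan": [{"x": 0.04,"y": 0,"z": 0,"wx": 0,"wy": 0,"wz": 0},{"x": 0.08,"y": 0,"z": 0,"wx": 0,"wy": 0,"wz": 0},{"x": 0.12,"y": 0,"z": 0,"wx": 0,"wy": 0,"wz": 0},{"x": 0.16,"y": 0,"z": 0,"wx": 0,"wy": 0,"wz": 0},{"x": 0.2,"y": 0,"z": 0,"wx": 0,"wy": 0,"wz": 0},{"x": 0.24,"y": 0,"z": 0,"wx": 0,"wy": 0,"wz": 0},{"x": 0.28,"y": 0,"z": 0,"wx": 0,"wy": 0,"wz": 0},{"x": 0.32,"y": 0,"z": 0,"wx": 0,"wy": 0,"wz": 0},{"x": 0.36,"y": 0,"z": 0,"wx": 0,"wy": 0,"wz": 0},{"x": 0.39,"y": 0,"z": 0,"wx": 0,"wy": 0,"wz": 0},{"x": 0.39,"y": 0,"z": 0,"wx": 0,"wy": 0,"wz": 0}]}}

```text
t: 14.23
eef_pos: [0.5074, 0.1978, 0.0511]
tool_rot: [-0.0, 0.73, 0.683, 0.002]
contact_force: [-0.5, 0.3, 0.3]
gripper_width: 0.191
```

>>> {"fn": "jog_arm", "kwargs": {"plan": [{"x": 0,"y": 0,"z": -0.15,"wx": 0,"wy": 0,"wz": 0},{"x": 0,"y": 0,"z": -0.3,"wx": 0,"wy": 0,"wz": 0},{"x": -0.1,"y": 0,"z": -0.5,"wx": 0,"wy": 0,"wz": 0},{"x": -0.3,"y": 0,"z": -0.7,"wx": 0,"wy": 0,"wz": 0},{"x": -0.5,"y": 0,"z": -0.8,"wx": 0,"wy": 0,"wz": 0},{"x": -0.7,"y": 0,"z": -0.8,"wx": 0,"wy": 0,"wz": 0},{"x": -0.8,"y": 0,"z": -0.8,"wx": 0,"wy": 0,"wz": 0},{"x": -0.8,"y": 0,"z": -0.8,"wx": 0,"wy": 0,"wz": 0},{"x": -0.8,"y": 0,"z": -0.8,"wx": 0,"wy": 0,"wz": 0},{"x": -0.8,"y": 0,"z": -0.8,"wx": 0,"wy": 0,"wz": 0}]}}

```text
t: 15.07
eef_pos: [0.4963, 0.0379, 0.2106]
tool_rot: [-0.0, 0.73, 0.683, 0.002]
contact_force: [0.3, -0.0, 0.0]
gripper_width: 0.192
```

```bash
python3 -c "
from h import *
st();a=snap('side','side8');b=snap('scene','scene8')
t=cv2.resize(a[290:480,130:370],None,fx=1.6,fy=1.6);s=cv2.resize(b[180:360,400:540],None,fx=1.69,fy=1.69)
s=s[:304,:]; cv2.imwrite('pics/end.png',np.vstack([np.hstack([t,s,np.zeros((304,800-t.shape[1]-s.shape[1],3),np.uint8)])[...,::-1],np.hstack([a[170:390,180:480],b[170:390,190:490],np.zeros((220,200,3),np.uint8)])[...,::-1]]))
for n in ['collar1_center','roller1_center']:
  for c in ('side','scene'): print(c,n,[(np.round(r['location']),round(r['confidence'],2)) for r in finder.place_of(c,n)])"
```

```text
t 15.0667 deck xy [-0.0719  0.0153] z 0.21061800058586566 grip 0.19156045123051346 F [ 0.3 -0.   0. ]
tool x in deck -0.004077639199766368 0.9999864373282137 zaxis [ 0.00219991  0.00310051 -0.99999277]
side collar1_center [(array([307., 399.]), 0.94), (array([326., 281.]), 0.52)]
scene collar1_center [(array([443., 230.]), 0.67)]
side roller1_center [(array([354., 207.]), 0.6)]
scene roller1_center [(array([247., 250.]), 0.73)]
```

View pics/end.png

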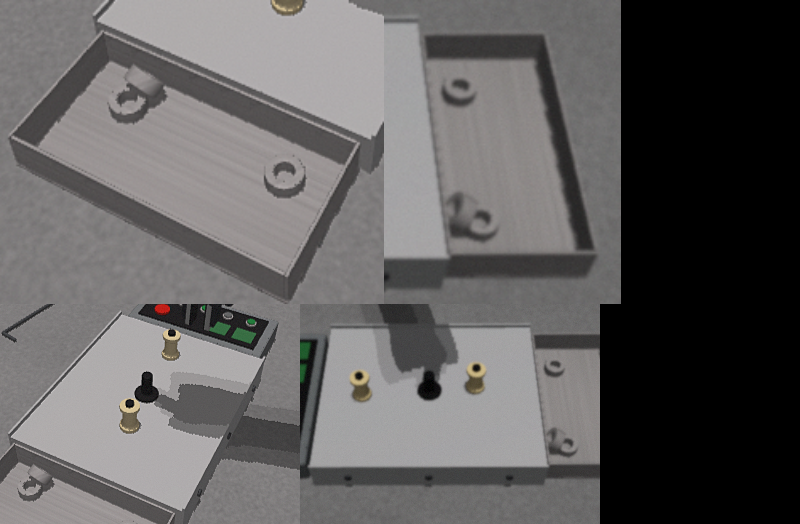

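All three collars are in the tray and the deck is clear. Collar B leans between the wall and collar C (side (219,340), scene (444,304)), so I'll triangulate its height and its distance from the wall.

```bash
python3 - <<'E'
from h import *
def tri(a,b):
    P=[]
    for c in("side","scene"):
        k=cams.get_calibration(c);P.append(np.array([[k["fx"],0,k["cx"]],[0,k["fy"],k["cy"]],[0,0,1]])@np.array(k["extrinsics"])[:3])
    X=cv2.triangulatePoints(P[0],P[1],np.array(a,float).reshape(2,1),np.array(b,float).reshape(2,1))[:,0];return X[:3]/X[3]
for n,a,b in(("B",(219.5,340),(444,304.5)),("C",(209.5,352.5),(456.5,311.5)),("A",(307.5,398.5),(444.5,232)),("r-",(351.5,211),(251,252)),("r+",(310,282),(366,245))):
    p=tri(a,b);print(n,np.round(p,4),deckxy(p)-[0,.222])
im=np.hstack([cv2.resize(cv2.imread("pics/side8.png")[320:370,190:250],None,fx=6,fy=6,interpolation=2),cv2.resize(cv2.imread("pics/scene8.png")[280:330,420:480],None,fx=6,fy=6,interpolation=2)])
cv2.imwrite("pics/zoom.png",cv2.convertScaleAbs(im,alpha=1.7))
b=[cv2.imread(f"pics/side{i}.png").astype(int) for i in(0,8)]
for s in(np.s_[265:300,298:322],np.s_[195:226,342:362]):print("roller diff",abs(b[0][s]-b[1][s]).mean())
E
```

```text
B [0.6483 0.1924 0.0213] [ 0.0687 -0.0418]
C [0.6549 0.2101 0.0117] [ 0.0741 -0.0237]
A [0.5087 0.2209 0.0123] [-0.0725 -0.0233]
r- [ 0.567  -0.0801  0.065 ] [ 0.0069 -0.3194]
r+ [0.5656 0.0863 0.0648] [-0.0063 -0.1535]
roller diff 4.590873015873016
roller diff 20.129569892473118
```

View pics/zoom.png

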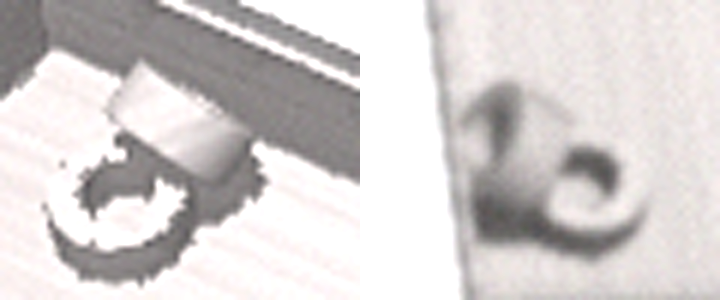

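Collar B's centre is at about z = 21 mm (limit 36 mm) and y = −42 mm in the tray (limit ±57 mm), so it is well inside the limits. Handing in.

```bash
python3 -c "
from h import *
print(bot.hand_in());st()"
```

```text
the job is handed in; nothing more can be done
None
the job is handed in; nothing more can be done
```

I swept all three collars along the deck and over its end into the tray, pushing each one separately with the nearly closed fingers. The job was handed in about 15 s into the 64 s allowed. The hand-in gave no verdict.

**Collars:** All three were inside the tray walls in the last pictures. Two lie flat, with centres about 12 mm above the bench. The third leans between the tray wall and one of the others, with its centre at about z = 21 mm (limit 36 mm) and y = −42 mm in the tray (limit ±57 mm). Neither picture shows speed, so that it was at rest was not measured.

**Rollers:** Both stand upright where they were in the pictures. A comparison of the first and last side pictures changed little at the tray-side roller. It changed more at the panel-side one, which I put down to the arm's shadow having moved off it. The networks' positions for that roller varied by up to about 5 mm between pictures.

**Robot:** It was clear of everything, with the TCP 0.21 m up. The contact forces reported after each move stayed under about 3 N. My first move call was refused because its rows lacked some keys, and nothing moved.

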